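# Square a vial block in its nest and latch it

### The arm

A 7-joint arm with a two-finger parallel gripper is mounted at the origin on the work surface; the furniture and walls round the work are solid. World frame = base frame: x ahead of the robot, y to its left, z up, the work surface at z = 0. Lengths are in m, angles in rad, forces in N, time in s.
With the tool pointing down it reaches from about 0.425 to 0.925 m from the base axis. Payload 6.8 kg.
Tool frame: the origin (TCP) lies at the very end of the fingers, on their centre line; the grasp point (between the pads) lies bot.grip_point_offset behind it (bot.grip_point_offset is the distance from the TCP to the grasp point, in m); z points along the fingers, y is the line along which they close (so a half turn about z gives the same grasp; the last joint's range is limited). The gripper opens to 85 mm and grips with 20 to 120 N. Pads are 22 mm wide; open, the fingers measure 114 mm over their backs; the gripper's body (76 mm by 85 mm) begins 54 mm behind the grasp point. The pads swing forward as they close: fully open they stand 13 mm farther back than shut.
Start: joints at [-1.235, 0.477, 0.022, 1.555, -0.011, 1.109, -0.083], TCP at [0.29, 0.61, 0.231] pointing down, gripper open.
Joint ranges: [-2.96, 2.96], [-0.34, 2.1], [-1.41, 1.46], [0.24, 2.44], [-1.37, 4.51], [0.17, 1.92], [-2.96, 2.96]. Speed limits (rad/s): [2.39, 2.39, 3.14, 3.14, 3.14, 3.14, 3.14].

### API

Orientations are given as a unit quaternion [w, x, y, z].
In Python, from station import bot, imaging gives the robot as it stands. The module is installed in compiled form; this text tells all that it offers.
- The arm moves only by the tool carry_out, never from a script. Its argument "targets" is one flat list of numbers, 5 for each row, row after row: the closure in counts, from 0 (fully open) to 255 (shut), then the shift along the world's x, y, z in mm, then the turn about the world's z in degrees. A call has 1 to 20 rows; each row shifts and turns the commanded pose from where the row before left it; what a row does not reach is not made up. A row lasts 1/10 s, in which the tool goes at most 50 mm and 8.59 degrees, less where a joint would pass 70% of its speed; a pose out of reach is approached as far as the arm can. A call is refused whole if a number of a shift passes 50 or a number of a turn 8.59, either way. A call with a gripper value outside its range is refused whole. The fingers move at their own pace and stop on an object; "newtons" is the grip in N (left out, the last holds). Time passes only in rows, so rows that do not move let the fingers close. It gives the time, the measured TCP pose, the force, the opening and the grip force at its end, in the units of the state.
- bot.get_obs(): the state, without advancing time (a new reading comes with each control period).
- imaging.read_camera(name): name is "scene" or "top"; returns a dict with "frame" (420x560x3 uint8, red, green, blue), "fov_y" (degrees; the focal length in pixels is half the picture's height over the tangent of half this angle, whatever the lens; pixels are square), "cx", "cy" (the principal point, pixels), "pose" (4x4, takes a point from camera to world coordinates). Camera axes: x right, y up, looking along -z (the intrinsics and any distortion apply to the point x, -y, -z); pixel columns grow to the right and rows downward; lengths in m; the calibration is good to about 2 mm. A picture is of the moment at which its call begins. There is no depth.
- bot.hand_in(): hands the job in; it is judged then, once.
The state is a dict: "t": time; "q": joint angles; "joint_vel": joint speeds; "joint_torque": joint torques, N m; "eef_pos": TCP position; "tool_rot": TCP orientation; "contact_force": force on the tool from outside, world axes, zero at the start; "torque": the same for the moment, N m; "gripper_width": opening from 0.0 (shut) to 1.0 (fully open); "grasp_force": force on a finger pad.
Only numpy, scipy, OpenCV 4.12 (cv2) and the standard library are available. Lean on these libraries where they do the work, as an engineer would, in place of code of your own. Each camera call takes 0.05 s, during which the arm holds its last target. There are 200 camera calls.

### The job

The aluminium vial block lies crooked in its black nest, with the slot in its far left corner round the steel peg. With the gripper shut, push its near right corner gently round, so that the block turns on the peg without coming off it, until its long side is flush on the aluminium fence, and press it home there for a moment with a light steady push (about 7 N for half a second, never over 15 N); then swing the red latch fully shut by its upright post, as gently. Leave the things standing around alone.

Things in the scene. Friction and masses are not known exactly. Their poses are not given: they have to be found in the camera images.
- nest: Black fixture plate, fixed, 165 x 190 mm, its floor 12 mm above the worktop. Origin on the worktop; the plate spans x -95..70 mm and y -85..105 mm in its own axes. x points from the latch side (near the robot) to the fence side (far), y left, z up. Its yaw varies by up to 0.3 rad either way. It carries the peg, the fence and the latch.
- peg (a point): Steel pivot peg, 10 mm in diameter, fixed upright in the nest at (28, 57) mm in the nest's axes, standing 24 mm above the nest's floor. This point is on its axis at the floor. Axes as the nest's.
- fence: Aluminium bar fixed on the nest, 90 mm long (along the nest's y), 12 mm wide, 14 mm high. Origin: middle of the lower edge of its bearing face, which looks to the nest's -x, at x = 42 mm in the nest, y = -67..23 mm. The block's far long side must end flush on it. It is rigid: 10 N is reached within half a millimetre of touching.
- block: Loose flat aluminium block with 24 shallow wells, 86 x 128 x 18 mm, 0.3-0.5 kg, on the nest's floor. Origin: underside, middle of the slot round the peg; the block spans x -71..15, y -121..7 mm from it. Slot 13 x 13 mm, open to +y, beside the far left corner. It starts turned 0.22 to 0.40 rad clockwise (from above) from the nest's axes; squared, axes are parallel. 1 to 2 N turns it.
- push_corner (a point): The block's near right upright edge, diagonally opposite the slot, half-way up the block (9 mm above its underside): (-71, -121) mm in the block's axes. Push on the block's near long side (which faces the block's -x), some 10 to 20 mm from this corner, towards the block's +x.
- far_corner (a point): The block's far right upright edge, half-way up: (15, -121) mm in the block's axes. It lies on the fence face when the block is home.
- notch (a point): Middle of the slot at the block's underside (= the block's origin); the peg's axis stays within about 2 mm of it.
- latch_angle (a joint): Angle of the red latch about its upright pin, rad: 0 = fully shut (within 0.035) on a rigid stop (arm along the nest's -y, rubber foot 2 to 3 mm off the near side of the squared block), growing as it opens (clockwise from above); starts at 1.4 to 1.65 (arm towards the robot). It stays where it is left; 1 to 2 N at the post moves it. A crooked block is in its way.
- flask: Conical glass flask, 68 mm wide, 115 mm high, bystander. Origin: centre of its underside.
- petri: Petri dish, 64 mm wide, 15 mm high, bystander. Origin: centre of its underside.
- tape: Roll of masking tape, 68 mm wide, 19 mm high, bystander. Origin: centre of its underside.
- crucible: Small white porcelain crucible, 43 mm wide, 32 mm high, bystander. Origin: centre of its underside.
- vial: Small glass vial with black cap, 18 mm wide, 47 mm high, bystander. Origin: centre of its underside.
- dropper_bottle: Small brown bottle with black cap, 35 mm wide, 78 mm high, bystander. Origin: centre of its underside.
- brush: Wooden-handled brush lying flat, 189 mm long, bystander.
- latch_post (a point): Steel post of the latch with a black top, upright, 12 mm in diameter, 85 mm from the hinge pin along the arm, reaching 54 mm above the worktop; this point is on its axis 42 mm above the worktop. To shut the latch push the post round the pin anticlockwise seen from above: first towards the nest's -y, at last towards its +x.
- latch: Red swing latch: arm 14 mm wide, its top 24 mm above the worktop. Origin on its upright hinge pin at the nest's floor, fixed at (-70, 60) mm in the nest's axes. The arm runs along the latch's own -y; a foot with a rubber face sticks out 24 mm from its middle line (latch's +x), 72 mm from the pin; the post stands at its end.
- burette_stand1: Fixed stand at the right of the robot, on the worktop, with two upright burettes (12 mm glass tubes with funnels and red taps): one at about x 0.375, y -0.384 from 0.15 to 0.74 m high, one at about x 0.151, y -0.368 from 0.12 to 0.95 m high. An arm that starts beside or between them must first draw clear of them or go over. Origin: underside of its foot.
Mind the look-alikes: they are no part of the job. What is meant by the block is not purple, and is the larger of those in its own colour.

How it is judged:
On the way:
1. the block is square on the fence and pressed home by the fingers with at least 4 N for 0.25 s (angle between the x axis of block and the x axis of nest, either way round below 0.025 rad and x of far_corner in the frame of nest above 0.04 m and contact force between the fingers and block above 4 N and contact force between block and fence above 2 N), for 0.25 s.
At the end, for the whole second after the job is handed in: The block lies flat on the nest's floor at rest, its slot round the peg (within 5 mm), its long side square with the fence within 0.03 rad and its far right edge within 2.5 mm of the fence face; the latch is shut within 0.035 rad (angle between the x axis of block and the x axis of nest, either way round below 0.03 rad and x of far_corner in the frame of nest above 0.0395 m and horizontal distance between notch and peg below 0.005 m and height (world z) of block below 0.015 m and value of joint latch_angle below 0.035 rad and linear speed of block below 0.01 m/s and velocity of joint latch_angle below 0.05 rad/s); the robot touches nothing.
It fails at once if the block is pushed or pressed on the fence with more than 15 N (contact force between any of the fingers, the arm and block above 15 N or contact force between block and fence above 15 N).
It fails at once if the latch is pushed with more than 15 N, or driven on the block with more than 8 N (contact force between any of the fingers, the arm and latch above 15 N or contact force between block and latch above 8 N).
It fails at once if the block comes off the peg, is lifted or tipped (horizontal distance between notch and peg above 0.007 m or height (world z) of block above 0.02 m or angle between block's own z axis and vertical above 0.1 rad).
It fails at once if a bystander is shifted by more than 15 mm (distance of any of flask, petri, tape, crucible, vial, dropper_bottle, brush from where it was at the start of the episode above 0.015 m).
It also fails if it takes over 72 s, if anything falls off the work surface, if the arm or the gripper's body presses on something with over 40 N, if the wrist force passes 120 N, or if a joint passes its speed limit or range.

## Working session

There is one attempt and no reset: what is moved stays moved. The work goes in short steps, Python scripts to look and compute and a tool call to move; the robot and the scene stay as the last step left them, time stands still between calls to the robot, and variables do not carry over. Pictures are saved under pics/ and viewed, at most 10 in all, crops included, and the job is handed in when it is done.

Besides the shell and the picture viewer there is one more tool, called after "Call:" as name(argument=value, ...) on one line, values as JSON. carry_out: Moves the arm, as the interface text tells. Its arguments: {"type":"object","properties":{"targets":{"type":"array","items":{"type":"number"}},"newtons":{"type":"number"}},"required":["targets"]}

```bash
mkdir -p pics
python3 - <<'E'
from station import bot, imaging
import cv2,numpy as np
o=bot.get_obs(); print({k:np.round(v,3) for k,v in o.items()}, bot.grip_point_offset)
for n in("top","scene"):
    c=imaging.read_camera(n); print(n,{k:(np.round(v,4).tolist() if k!="frame" else 0) for k,v in c.items()})
    cv2.imwrite(f"pics/{n}0.png",cv2.resize(c["frame"][:,:,::-1],(800,600),interpolation=cv2.INTER_CUBIC))
E
```

```text
{'t': np.float64(0.0), 'q': array([-1.235,  0.478,  0.022,  1.556, -0.012,  1.109, -0.083]), 'joint_vel': array([ 0.001,  0.   , -0.001,  0.001, -0.001, -0.001, -0.001]), 'joint_torque': array([-0.0000e+00, -5.9646e+01,  1.6080e+00, -2.8119e+01,  1.3000e-02,
        9.0000e-03,  0.0000e+00]), 'eef_pos': array([0.29 , 0.609, 0.23 ]), 'tool_rot': array([-0.   ,  0.22 ,  0.975, -0.001]), 'contact_force': array([-0.02 ,  0.737, -0.444]), 'torque': array([-0.018, -0.029,  0.001]), 'grasp_force': np.float64(0.0), 'gripper_width': np.float64(0.999)} 0.0187
top {'frame': 0, 'fov_y': 49.9911, 'cx': 291.9934, 'cy': 222.1724, 'pose': [[-0.0292, 0.992, -0.1229, 0.3742], [-0.9995, -0.0276, 0.015, 0.0369], [0.0115, 0.1233, 0.9923, 1.5135], [0.0, 0.0, 0.0, 1.0]]}
scene {'frame': 0, 'fov_y': 45.5343, 'cx': 278.9271, 'cy': 207.4638, 'pose': [[0.7733, 0.4496, -0.4471, -0.1921], [-0.6339, 0.5609, -0.5326, -0.8556], [0.0113, 0.6952, 0.7187, 1.2323], [0.0, 0.0, 0.0, 1.0]]}
```

View pics/top0.png

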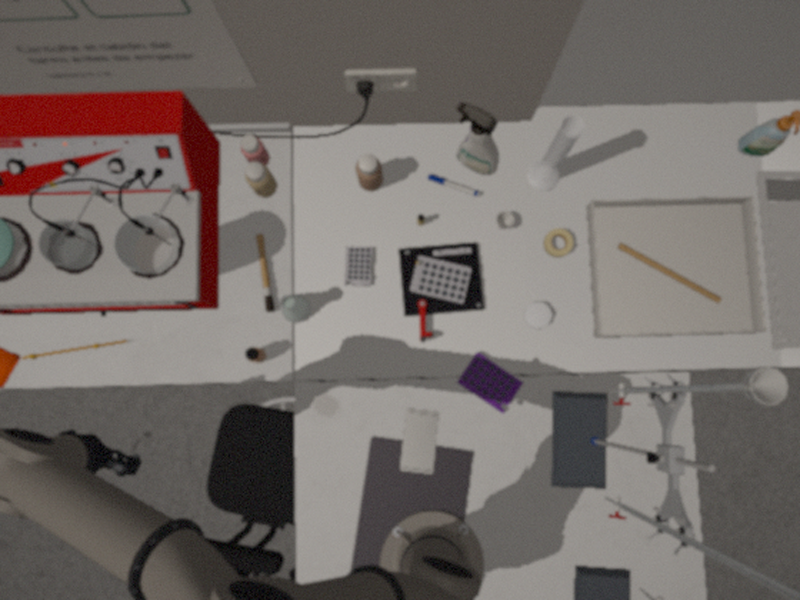

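View pics/scene0.png

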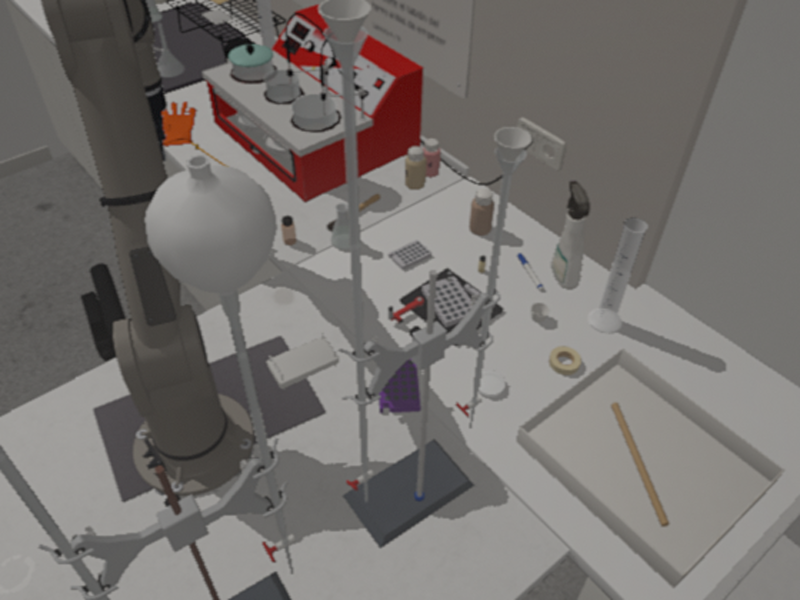

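The top picture shows candidates for the block: grey block on the black nest (441,278), small grey plate (360,266), purple block (490,380) and a white slab (420,440). The grey one on the nest fits, with the peg at its far left and the red latch (422,318) open towards the robot. The flask is at (295,305), and the tape and white dishes are to the right. Next, a close crop.

Run:
```python
from station import bot, imaging
import cv2,numpy as np
fs=[imaging.read_camera("top")["frame"].astype(float) for _ in range(4)]
f=np.clip(np.mean(fs,0)*1.25,0,255).astype(np.uint8)
# crop cols 270..350, rows 160..245 => x9
c=f[162:242,265:365]; cv2.imwrite("pics/crop0.png",cv2.resize(c[:,:,::-1],None,fx=7.5,fy=7.5,interpolation=cv2.INTER_CUBIC))
```

```text
(no output)
```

View pics/crop0.png

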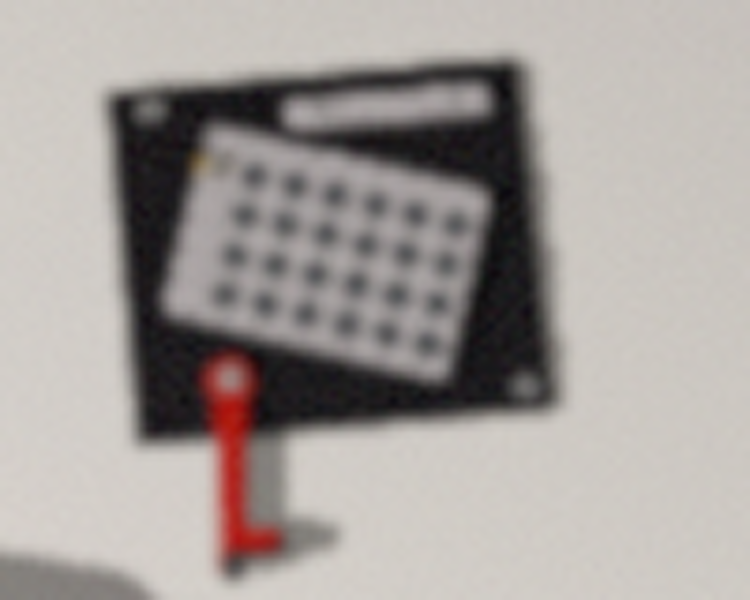

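The crop shows: nest corners (110,95), (522,62), (556,402), (140,438); block top corners (207,125), (490,187), (450,385), (162,312); peg (222,165); hinge pin (228,380); latch arm pointing at the robot with the foot at (275,540) and the post top at about (233,568).

```bash
cat > h.py <<'E'
import numpy as np
from scipy.optimize import least_squares
def ray(c,uv,z):
    f=210/np.tan(np.radians(c["fov_y"])/2); T=np.array(c["pose"])
    d=T[:3,:3]@np.array([(uv[0]-c["cx"])/f,-(uv[1]-c["cy"])/f,-1]); p=T[:3,3]
    return p+d*(z-p[2])/d[2]
def crop(p,x0=265,y0=162,s=7.5): return (p[0]+.5)/s-.5+x0,(p[1]+.5)/s-.5+y0
def rt(P,v):
    c,s=np.cos(v[2]),np.sin(v[2]); return np.asarray(P)@np.array([[c,s],[-s,c]])+v[:2]
def fit(M,W):
    r=least_squares(lambda v:(rt(M,v)-W).ravel(),[.6,0,0]); return r.x,r.fun.reshape(-1,2)
E
python3 - <<'E'
from h import *
from station import imaging
c=imaging.read_camera("top")
g=lambda L,z:np.array([ray(c,crop(p),z)[:2] for p in L])
nest,res=fit([(.07,.105),(.07,-.085),(-.095,-.085),(-.095,.105)],g([(110,95),(522,62),(556,402),(140,438)],.012))
print("nest",nest.round(4),(res*1e3).round(1).tolist())
blk,res=fit([(.015,.007),(.015,-.121),(-.071,-.121),(-.071,.007)],g([(207,125),(490,187),(450,385),(162,312)],.030))
print("blk",blk.round(4),(res*1e3).round(1).tolist(),"rel yaw",blk[2]-nest[2])
print("peg",rt([(.028,.057)],nest),"img",g([(222,165)],.036))
pin=rt([(-.07,.06)],nest)[0]; print("pin",pin,"img",g([(228,380)],.024))
post=g([(233,568)],.054)[0]; foot=g([(275,540)],.024); print("post",post,"foot",foot,"R",np.linalg.norm(post-pin))
d=post-pin; print("latch ang from -y:", nest[2]-np.pi/2-np.arctan2(d[1],d[0]))
print("block corners",rt([(-.071,-.121),(-.071,-.106),(.015,-.121)],blk), "home",rt([(-.043,-.049)],nest))
for n,p,z in [("flask",(295,305),.06),("petri?",(540,315),.01),("tape",(559,242),.01),("cruc",(508,219),.03),("vial",(424,218),.04),("drop",(255,354),.07),("purple1",(470,357),.02),("purple2",(458,382),.02),("slab",(420,410),.02),("smallblk",(360,266),.02),("brush",(265,270),.01)]:
    print(n,ray(c,((p[0]+.5)*.7-.5,(p[1]+.5)*.7-.5),z).round(3))
E
```

```text
nest [ 0.6655 -0.055   0.0577] [[3.6, 1.2], [4.2, -0.8], [-4.0, -1.4], [-3.8, 1.0]]
blk [ 0.6891  0.0055 -0.258 ] [[-1.2, -1.0], [-2.2, 1.0], [3.6, 1.6], [-0.1, -1.6]] rel yaw -0.3157289365105234
peg [[0.69013947 0.00353494]] img [[0.68689407 0.00341892]]
pin [0.59212951 0.00088015] img [[0.59183141 0.00338306]]
post [0.50505524 0.0043632 ] foot [[ 0.51966379 -0.01528384]] R 0.0871439082274905
latch ang from -y: -4.614726526083994
block corners [[ 0.58954901 -0.09336939]
 [ 0.59337689 -0.07886604]
 [ 0.67270159 -0.11531588]] home [[ 0.62536856 -0.10638198]]
flask [0.591 0.292 0.06 ]
petri? [ 0.559 -0.276  0.01 ]
tape [ 0.733 -0.33   0.01 ]
cruc [ 0.788 -0.207  0.03 ]
vial [ 0.792 -0.008  0.04 ]
drop [0.481 0.381 0.07 ]
purple1 [ 0.464 -0.105  0.02 ]
purple2 [ 0.407 -0.075  0.02 ]
slab [0.345 0.014 0.02 ]
smallblk [0.686 0.146 0.02 ]
brush [0.684 0.372 0.01 ]
```

Call:
carry_out(targets=[255,15,-38,0,0.6,255,15,-38,0,0.6,255,15,-38,0,0.6,255,15,-38,0,0.6,255,15,-38,0,0.6,255,15,-38,0,0.6,255,15,-38,0,0.6,255,15,-38,0,0.6,255,15,-38,0,0.6,255,15,-38,0,0.6,255,15,-38,0,0.6,255,15,-38,0,0.6,255,15,-38,0,0.6,255,15,-38,0,0.6,255,15,-38,0,0.6,255,15,-38,0,0.6,255,15,-38,0,0.6,255,15,-38,0,0.6], newtons=30)

```text
t: 2.15
eef_pos: [0.5603, -0.0759, 0.2316]
tool_rot: [0.0, 0.127, 0.992, 0.0]
contact_force: [0.0, -0.5, 0.7]
gripper_width: 0.0
grasp_force: 0.0
```

Call:
carry_out(targets=[255,0,1,-36,0,255,0,1,-36,0,255,0,1,-36,0,255,0,1,-36,0,255,0,1,-36,0,255,0,0,-16,0,255,0,0,-10,0,255,0,0,-6,0,255,0,0,0,0])

```text
t: 3.05
eef_pos: [0.56, -0.0694, 0.0193]
tool_rot: [0.0, 0.127, 0.992, 0.0]
contact_force: [-0.6, -0.5, -0.6]
gripper_width: -0.002
grasp_force: 0.0
```

Run:
```python
from station import bot, imaging
import cv2,numpy as np
for n in("scene","top"):
  f=np.mean([imaging.read_camera(n)["frame"].astype(float) for _ in range(2)],0)
  f=np.clip(f*1.25,0,255).astype(np.uint8)
  c=f[162:242,265:365] if n=="top" else f[165:245,250:370]
  cv2.imwrite(f"pics/{n}1.png",cv2.resize(c[:,:,::-1],None,fx=6.5,fy=6.5,interpolation=cv2.INTER_CUBIC))
print(bot.get_obs()["contact_force"],bot.get_obs()["eef_pos"])
```

```text
[-0.04503741  0.1270911  -0.35219449] [ 0.56064885 -0.06942372  0.0203577 ]
```

View pics/scene1.png

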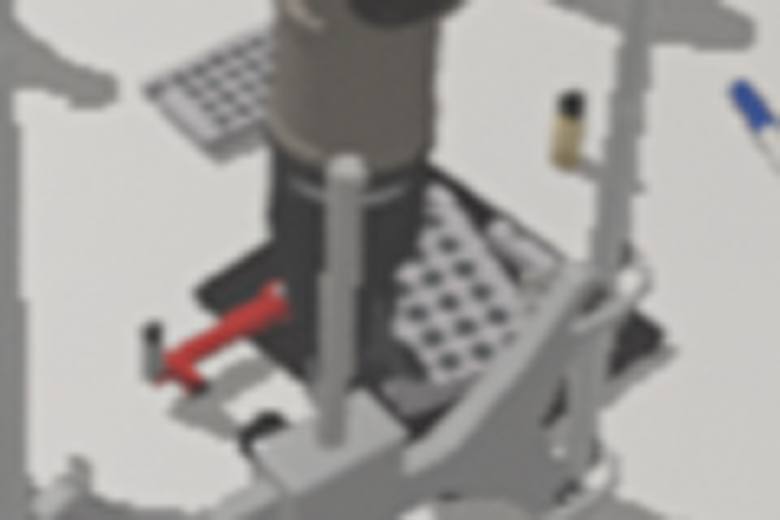

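The scene crop shows the shut gripper standing on the near side of the block by the near right corner (about (400,370)), clear of the latch post (155,350). Now the push along the arc.

Call:
carry_out(targets=[255,2,-0.6,0,0,255,2,-0.6,0,0,255,2,-0.6,0,0,255,2,-0.6,0,0,255,2,-0.6,0,0,255,2,-0.6,0,0,255,2,-0.6,0,0,255,2,-0.6,0,0,255,2,-0.6,0,0,255,2,-0.6,0,0,255,2,-0.6,0,0])

```text
t: 4.35
eef_pos: [0.5815, -0.076, 0.0192]
tool_rot: [-0.001, 0.127, 0.992, -0.0]
contact_force: [-2.8, -0.9, 0.8]
gripper_width: 0.004
grasp_force: 1.0
```

Call:
carry_out(targets=[255,1.8,-2.1,0,1.1,255,1.8,-2.1,0,1.1,255,1.8,-2.1,0,1.1,255,1.8,-2.1,0,1.1])

```text
t: 4.75
eef_pos: [0.589, -0.0847, 0.0192]
tool_rot: [-0.0, 0.088, 0.996, -0.0]
contact_force: [-1.0, 1.2, -0.3]
gripper_width: 0.002
grasp_force: 0.5
```

Call:
carry_out(targets=[255,1.8,-2.1,0,1.1,255,1.8,-2.1,0,1.1,255,1.8,-2.1,0,1.1,255,1.8,-2.1,0,1.1])

```text
t: 5.15
eef_pos: [0.5965, -0.0929, 0.0193]
tool_rot: [0.0, 0.05, 0.999, 0.0]
contact_force: [-0.8, 0.0, -0.7]
gripper_width: 0.0
grasp_force: 0.4
```

Run:
```python
from station import bot, imaging
import cv2,numpy as np
for n in("top",):
  f=np.mean([imaging.read_camera(n)["frame"].astype(float) for _ in range(4)],0)
  f=np.clip(f*1.25,0,255).astype(np.uint8)
  c=f[162:242,265:365]
  cv2.imwrite(f"pics/{n}2.png",cv2.resize(c[:,:,::-1],None,fx=7.5,fy=7.5,interpolation=cv2.INTER_CUBIC))
print(bot.get_obs()["contact_force"],bot.get_obs()["eef_pos"])
```

```text
[ 0.39156331  0.28996254 -1.12323525] [ 0.59667069 -0.09300614  0.01947842]
```

View pics/top2.png

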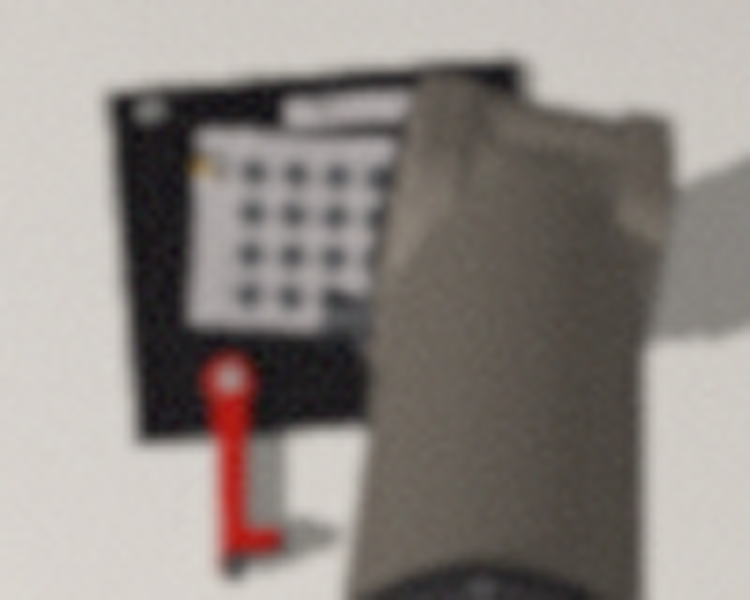

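The block has turned as planned, about 0.15 rad remaining (its upper edge runs (200,125)–(390,138)), and the slot is still round the peg.

Call:
carry_out(targets=[255,2,-1.6,0,1.0,255,2,-1.6,0,1.0,255,2,-1.6,0,1.0,255,2,-1.6,0,1.0,255,2,-1.6,0,1.0,255,0,0,0,0])

```text
t: 5.95
eef_pos: [0.6068, -0.1013, 0.0193]
tool_rot: [0.0, 0.007, 1.0, -0.0]
contact_force: [-0.1, 0.5, -0.3]
gripper_width: -0.004
grasp_force: 0.2
```

Call:
carry_out(targets=[255,0.5,-0.4,0,0.3,255,0.5,-0.4,0,0.3,255,0.5,-0.4,0,0.3,255,0.5,-0.4,0,0.3])

```text
t: 6.35
eef_pos: [0.6081, -0.1023, 0.0193]
tool_rot: [-0.0, -0.003, 1.0, 0.0]
contact_force: [-1.9, 0.7, 0.1]
gripper_width: -0.002
grasp_force: 0.9
```

Call:
carry_out(targets=[255,0.5,-0.4,0,0.3,255,0.5,-0.4,0,0.3,255,0.5,-0.4,0,0.3,255,0,0,0,0])

```text
t: 6.75
eef_pos: [0.61, -0.1036, 0.0193]
tool_rot: [0.0, -0.011, 1.0, -0.0]
contact_force: [-1.6, 0.4, -0.6]
gripper_width: 0.0
grasp_force: 0.5
```

Call:
carry_out(targets=[255,0.3,-0.2,0,0.2,255,0.3,-0.2,0,0.2,255,0.3,-0.2,0,0.2,255,0,0,0,0])

```text
t: 7.15
eef_pos: [0.6107, -0.1042, 0.0193]
tool_rot: [0.0, -0.016, 1.0, -0.0]
contact_force: [-1.4, 0.2, 0.6]
gripper_width: 0.002
grasp_force: 0.5
```

Call:
carry_out(targets=[255,0.3,-0.2,0,0.2,255,0.3,-0.2,0,0.2,255,0,0,0,0])

```text
t: 7.45
eef_pos: [0.6113, -0.1046, 0.0193]
tool_rot: [0.0, -0.02, 1.0, -0.0]
contact_force: [-1.4, -0.3, -0.3]
gripper_width: -0.002
grasp_force: 0.6
```

Run:
```python
from station import bot, imaging
import cv2,numpy as np
f=np.mean([imaging.read_camera("top")["frame"].astype(float) for _ in range(4)],0)
f=np.clip(f*1.25,0,255).astype(np.uint8)
c=f[170:215,275:335]
cv2.imwrite("pics/top3.png",cv2.resize(c[:,:,::-1],None,fx=12,fy=12,interpolation=cv2.INTER_CUBIC))
print(bot.get_obs()["contact_force"],bot.get_obs()["eef_pos"])
```

```text
[-0.55282013  0.92677193 -0.98046605] [ 0.61130282 -0.10459037  0.01932395]
```

View pics/top3.png

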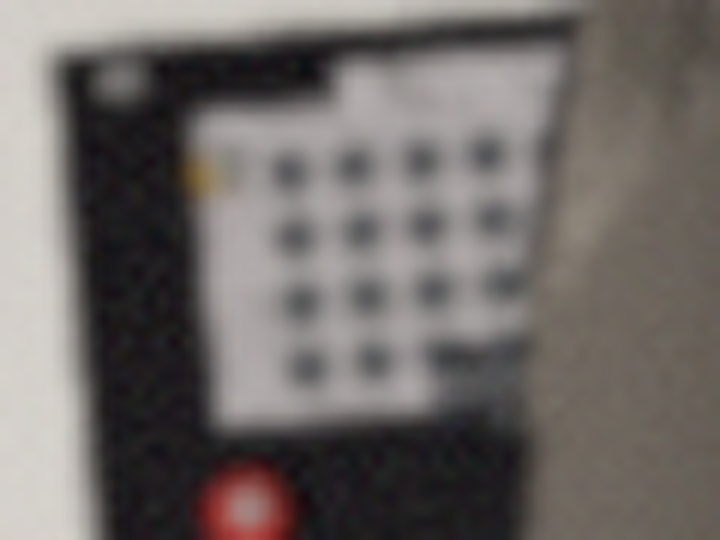

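The block is nearly square, its far edge close to the fence at (400,90). Now fine steps along the nest's +x until the force rises.

Call:
carry_out(targets=[255,0.3,-0.1,0,0.2,255,0.3,-0.1,0,0.2,255,0,0,0,0])

```text
t: 7.95
eef_pos: [0.6113, -0.1047, 0.0192]
tool_rot: [-0.0, -0.023, 1.0, 0.0]
contact_force: [-3.1, 0.6, 1.9]
gripper_width: 0.002
grasp_force: 1.5
```

Call:
carry_out(targets=[255,0.3,-0.1,0,0.1,255,0.2,-0.1,0,0,255,0,0,0,0])

```text
t: 8.25
eef_pos: [0.6114, -0.1048, 0.0191]
tool_rot: [-0.001, -0.024, 1.0, 0.0]
contact_force: [-4.8, 0.6, 2.8]
gripper_width: -0.002
grasp_force: 2.5
```

Call:
carry_out(targets=[255,0.2,-0.1,0,0,255,0.2,-0.1,0,0,255,0,0,0,0])

```text
t: 8.55
eef_pos: [0.6114, -0.1049, 0.019]
tool_rot: [-0.001, -0.024, 1.0, 0.0]
contact_force: [-5.6, 1.8, 4.5]
gripper_width: 0.0
grasp_force: 2.9
```

Call:
carry_out(targets=[255,0.2,0,0.1,0,255,0.2,0,0.1,0,255,0,0,0,0,255,0,0,0,0])

```text
t: 8.95
eef_pos: [0.6115, -0.1049, 0.0191]
tool_rot: [-0.002, -0.024, 1.0, 0.0]
contact_force: [-6.1, 1.2, 3.3]
gripper_width: 0.0
grasp_force: 3.2
```

Run:
```python
from station import bot, imaging
import cv2,numpy as np
fs=[];F=[]
for _ in range(6):
  fs.append(imaging.read_camera("top")["frame"].astype(float)); F.append(bot.get_obs()["contact_force"])
f=np.clip(np.mean(fs,0)*1.25,0,255).astype(np.uint8)
c=f[170:215,275:335]
cv2.imwrite("pics/top4.png",cv2.resize(c[:,:,::-1],None,fx=12,fy=12,interpolation=cv2.INTER_CUBIC))
print(np.round(F,1).tolist(),bot.get_obs()["eef_pos"])
```

```text
[[-6.4, 1.6, 3.2], [-6.2, 1.2, 3.4], [-7.1, 1.3, 2.7], [-6.3, 1.7, 2.6], [-6.9, 0.2, 3.1], [-7.2, 1.5, 3.4]] [ 0.61144271 -0.1049138   0.0190478 ]
```

View pics/top4.png

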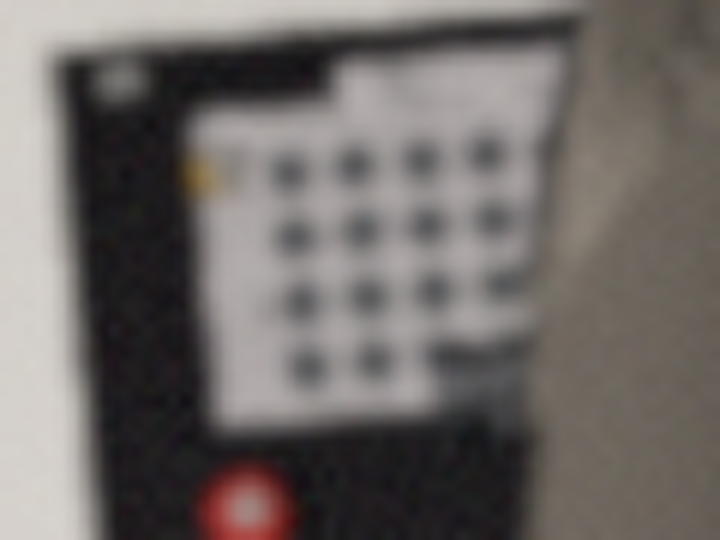

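The far edge is flush by eye and the push is steady at about 7 N. I'll check the squareness numerically: well rows against the nest's edges.

```bash
cat > sq.py <<'E'
from h import *
from station import bot, imaging
import cv2
def measure(n=6,maxu=313):
    C=[imaging.read_camera("top") for _ in range(n)]; c=C[0]
    g=cv2.cvtColor(np.mean([k["frame"].astype(np.float32) for k in C],0).astype(np.float32),cv2.COLOR_RGB2GRAY)
    S=12; big=cv2.resize(g[160:245,265:365],None,fx=S,fy=S,interpolation=cv2.INTER_CUBIC)
    un=lambda p:crop(p,265,160,S)
    # wells: dark blobs of limited size (black-hat)
    bh=cv2.morphologyEx(big,cv2.MORPH_BLACKHAT,cv2.getStructuringElement(cv2.MORPH_ELLIPSE,(61,61)))
    _,lab,st,cen=cv2.connectedComponentsWithStats((bh>35).astype(np.uint8))
    W=[]
    for s,p in zip(st[1:],cen[1:]):
        if 250<s[4]<1800 and abs(s[2]-s[3])<14: W.append(un(p))
    # plate left edge & near/far edges
    L=[];
    for v in np.arange(180,213): 
        r=np.diff(cv2.resize(g[int(v):int(v)+1,272:290],None,fx=S,fy=1,interpolation=cv2.INTER_CUBIC)[0]); L.append((272+(np.argmin(cv2.GaussianBlur(r[None],(1,1),0)[0])+1)/S-.5,v))
    return c,g,W,L
def yaw(c,P,z):
    w=np.array([ray(c,p,z)[:2] for p in P]); vx,vy,*_=cv2.fitLine(w.astype(np.float32),cv2.DIST_HUBER,0,1e-4,1e-4).ravel()
    return np.arctan(vy/vx) if abs(vx)>abs(vy) else -np.arctan(vx/vy)
E
python3 - <<'E'
from sq import *
c,g,W,L=measure()
W=np.array(sorted(W,key=lambda p:p[1])); print(len(W)); print(W.round(1).tolist())
print("plate left yaw",yaw(c,L,.012))
# far edge
Ft=[]
for u in range(278,318):
    col=cv2.resize(g[164:180,u:u+1],None,fx=1,fy=12,interpolation=cv2.INTER_CUBIC)[:,0]; Ft.append((u,164+(np.argmin(np.diff(col))+1)/12-.5))
print("far yaw",yaw(c,Ft,.012))
E
```

```text
15
[[281.2, 176.2], [315.1, 182.4], [309.7, 182.9], [304.1, 183.4], [298.7, 183.9], [315.7, 187.8], [310.2, 188.3], [304.7, 188.8], [299.2, 189.3], [310.8, 193.8], [305.2, 194.3], [299.7, 194.8], [305.7, 199.6], [300.2, 200.1], [295.2, 207.1]]
plate left yaw 0.05318481
far yaw 0.05520709
```

Run:
```python
from h import *
from station import imaging
c=imaging.read_camera("top")
R=[[(315.1,182.4),(309.7,182.9),(304.1,183.4),(298.7,183.9)],[(315.7,187.8),(310.2,188.3),(304.7,188.8),(299.2,189.3)],[(310.8,193.8),(305.2,194.3),(299.7,194.8)]]
Cc=[[(298.7,183.9),(299.2,189.3),(299.7,194.8),(300.2,200.1)],[(304.1,183.4),(304.7,188.8),(305.2,194.3),(305.7,199.6)]]
w=lambda p:ray(c,p,.030)[:2]
for r in R: d=w(r[0])-w(r[-1]); print("row",-np.arctan(d[0]/d[1]))
for r in Cc: d=w(r[0])-w(r[-1]); print("col",np.arctan(d[1]/d[0]))
```

```text
row 0.06604053189763254
row 0.06519941959358277
row 0.06408937894371894
col 0.05966838162357506
col 0.06421641743313372
```

The block's yaw is about 0.064 and the nest's 0.054–0.058, so it is square within tolerance, and it has been pressed for over half a second. Backing off and going round to the left of the latch post.

Call:
carry_out(targets=[255,-4,0,0,0,255,-10,0,0,0,255,-16,0,0,0,255,0,0,40,0,255,0,0,40,0,255,-7,14,0,-8.3,255,-7,14,0,-8.3,255,-7,14,0,-8.3,255,-7,14,0,-8.3,255,-7,14,0,-8.3,255,-7,14,0,-8.3,255,-7,14,0,-8.3,255,-7,14,0,-8.3,255,-7,14,0,-8.3,255,-7,14,0,-8.3,255,-7,14,0,-8.3,255,0,0,0,0])

```text
t: 11.3
eef_pos: [0.5055, 0.0508, 0.0994]
tool_rot: [-0.0, 0.697, 0.717, 0.0]
contact_force: [1.4, -0.6, 1.3]
gripper_width: -0.008
grasp_force: 0.0
```

Run:
```python
from h import *
from station import bot
o=bot.get_obs(); print(o["q"].round(2),o["eef_pos"],o["tool_rot"].round(3),o["contact_force"].round(1))
pin=np.array([.5915,.002])
for th in np.arange(1.6,-.01,-.2):
    print(th.round(2),(rt([(-.017,-.085)],[*pin,.056-th])[0]*1e3).round(1))
```

```text
[-0.71  0.44  0.62  2.1  -0.39  0.71  0.19] [0.50546321 0.0507527  0.09938646] [-0.     0.697  0.717  0.   ] [ 1.4 -0.6  1.3]
1.6 [506.1  16.7]
1.4 [ 5.049e+02 -5.000e-01]
1.2 [507.1 -17.7]
1.0 [512.7 -34.1]
0.8 [521.4 -49. ]
0.6 [533.  -61.9]
0.4 [546.8 -72.3]
0.2 [562.5 -79.7]
0.0 [579.3 -83.8]
```

Call:
carry_out(targets=[255,0,0,-30,0,255,0,0,-24,0,255,0,0,-10,0,255,0,0,0,0,255,0.2,-6,0,0,255,0,-6,0,0,255,0,-5,0,0,255,0,-4,0,0,255,0,-3,0,0,255,0,-3,0,0,255,0,-3,0,0,255,0,-3,0,0,255,0,-3,0,0])

```text
t: 12.6
eef_pos: [0.5063, 0.0129, 0.0355]
tool_rot: [-0.0, 0.698, 0.716, 0.0]
contact_force: [-0.1, 1.4, 0.3]
gripper_width: 0.002
grasp_force: 0.7
```

Call:
carry_out(targets=[255,-0.2,-3,0,2,255,-0.2,-3,0,2,255,-0.2,-3,0,2,255,-0.2,-3,0,2,255,-0.2,-3,0,2])

```text
t: 13.1
eef_pos: [0.5057, -0.0022, 0.0355]
tool_rot: [0.0, 0.632, 0.775, 0.0]
contact_force: [0.2, 0.3, -0.2]
gripper_width: -0.004
grasp_force: 0.7
```

Call:
carry_out(targets=[255,0.3,-3.2,0,2.3,255,0.3,-3.2,0,2.3,255,0.3,-3.2,0,2.3,255,0.3,-3.2,0,2.3,255,0.3,-3.2,0,2.3,255,1.1,-3.2,0,2.3,255,1.1,-3.2,0,2.3,255,1.1,-3.2,0,2.3,255,1.1,-3.2,0,2.3,255,1.1,-3.2,0,2.3])

```text
t: 14.1
eef_pos: [0.5124, -0.0342, 0.0355]
tool_rot: [-0.0, 0.465, 0.885, 0.0]
contact_force: [-0.2, 2.0, 0.6]
gripper_width: 0.001
grasp_force: 0.6
```

Call:
carry_out(targets=[255,1.8,-3,0,2.3,255,1.8,-3,0,2.3,255,1.8,-3,0,2.3,255,1.8,-3,0,2.3,255,1.8,-3,0,2.3,255,2.3,-2.6,0,2.3,255,2.3,-2.6,0,2.3,255,2.3,-2.6,0,2.3,255,2.3,-2.6,0,2.3,255,2.3,-2.6,0,2.3])

```text
t: 15.1
eef_pos: [0.5326, -0.0622, 0.0353]
tool_rot: [-0.0, 0.279, 0.96, -0.0]
contact_force: [-0.2, 1.2, 0.4]
gripper_width: 0.0
grasp_force: 0.6
```

Run:
```python
from station import bot, imaging
import cv2,numpy as np
for n in("scene",):
  f=np.mean([imaging.read_camera(n)["frame"].astype(float) for _ in range(2)],0)
  f=np.clip(f*1.25,0,255).astype(np.uint8)
  c=f[165:245,250:370]
  cv2.imwrite(f"pics/{n}5.png",cv2.resize(c[:,:,::-1],None,fx=6.5,fy=6.5,interpolation=cv2.INTER_CUBIC))
print(bot.get_obs()["contact_force"],bot.get_obs()["eef_pos"])
```

```text
[ 0.86422802  0.19188113 -0.68272761] [ 0.53286148 -0.06272966  0.0353786 ]
```

View pics/scene5.png

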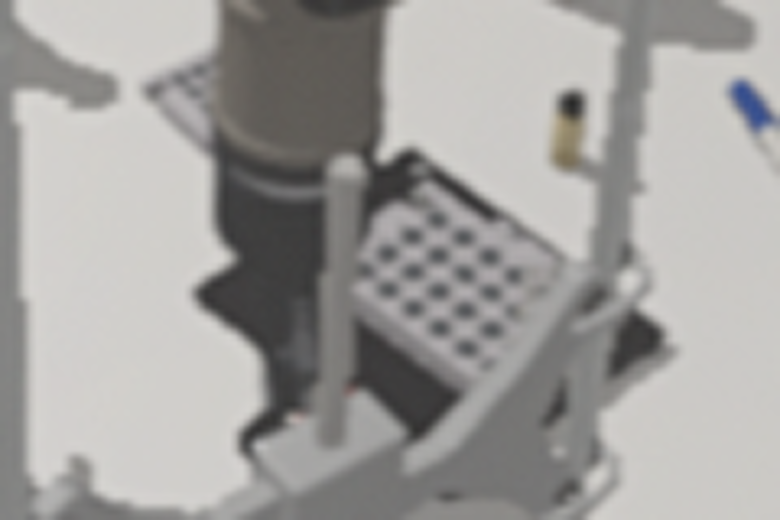

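The block lies along the fence; the latch (red glimpses at (345,392)) is coming round ahead of the fingers. Continuing.

Call:
carry_out(targets=[255,2.8,-2.1,0,2.3,255,2.8,-2.1,0,2.3,255,2.8,-2.1,0,2.3,255,2.8,-2.1,0,2.3,255,2.8,-2.1,0,2.3,255,3.1,-1.4,0,2.3,255,3.1,-1.4,0,2.3,255,3.1,-1.4,0,2.3,255,3.1,-1.4,0,2.3,255,3.1,-1.4,0,2.3])

```text
t: 16.2
eef_pos: [0.5618, -0.0797, 0.0353]
tool_rot: [-0.001, 0.083, 0.997, -0.0]
contact_force: [-0.7, 1.5, -0.1]
gripper_width: -0.007
grasp_force: 0.6
```

Call:
carry_out(targets=[255,1.5,-0.4,0,1,255,1.5,-0.4,0,1,255,1.5,-0.4,0,1,255,1.5,-0.4,0,1,255,1.5,-0.4,0,1,255,0,0,0,0])

```text
t: 16.8
eef_pos: [0.57, -0.0818, 0.0355]
tool_rot: [0.0, 0.039, 0.999, -0.0]
contact_force: [-0.1, -0.2, 0.3]
gripper_width: -0.004
grasp_force: 0.4
```

Call:
carry_out(targets=[255,0.6,-0.2,0,0.6,255,0.6,-0.2,0,0.6,255,0.6,-0.2,0,0.6,255,0.6,-0.2,0,0.6])

```text
t: 17.2
eef_pos: [0.5723, -0.0825, 0.0355]
tool_rot: [-0.0, 0.018, 1.0, 0.0]
contact_force: [-1.1, -0.3, -0.3]
gripper_width: -0.0
grasp_force: 0.6
```

Call:
carry_out(targets=[255,0.4,0,0,0.4,255,0.4,0,0,0.4,255,0.4,0,0,0.4,255,0,0,0,0])

```text
t: 17.6
eef_pos: [0.5735, -0.0825, 0.0356]
tool_rot: [0.0, 0.008, 1.0, -0.0]
contact_force: [-1.4, -0.5, 0.3]
gripper_width: 0.002
grasp_force: 0.5
```

Call:
carry_out(targets=[255,0.4,0,0,0.4,255,0.4,0,0,0.4,255,0.4,0,0,0.4,255,0,0,0,0])

```text
t: 18.0
eef_pos: [0.5747, -0.0825, 0.0355]
tool_rot: [0.0, -0.003, 1.0, 0.0]
contact_force: [-1.9, -1.2, -0.4]
gripper_width: 0.001
grasp_force: 0.5
```

Call:
carry_out(targets=[255,0.4,0,0,0.4,255,0.4,0,0,0.4,255,0,0,0,0])

```text
t: 18.3
eef_pos: [0.5756, -0.0825, 0.0355]
tool_rot: [0.0, -0.009, 1.0, 0.0]
contact_force: [-1.6, -1.7, -0.6]
gripper_width: 0.001
grasp_force: 0.5
```

Call:
carry_out(targets=[255,0.4,0,0,0.3,255,0.4,0,0,0.3,255,0,0,0,0])

```text
t: 18.6
eef_pos: [0.5763, -0.0825, 0.0355]
tool_rot: [0.0, -0.015, 1.0, 0.0]
contact_force: [-1.3, -0.7, 0.5]
gripper_width: -0.001
grasp_force: 0.5
```

Call:
carry_out(targets=[255,0.3,0,0,0.3,255,0.3,0,0,0.3,255,0,0,0,0])

```text
t: 18.9
eef_pos: [0.5769, -0.0825, 0.0355]
tool_rot: [0.0, -0.02, 1.0, 0.0]
contact_force: [-2.1, -0.6, -0.6]
gripper_width: -0.003
grasp_force: 0.5
```

Call:
carry_out(targets=[255,0.3,0,0,0.2,255,0.3,0,0,0.2,255,0,0,0,0])

```text
t: 19.2
eef_pos: [0.5775, -0.0825, 0.0355]
tool_rot: [0.0, -0.023, 1.0, 0.0]
contact_force: [-1.8, -0.2, 0.2]
gripper_width: -0.0
grasp_force: 0.5
```

Call:
carry_out(targets=[255,0.3,0,0,0,255,0.3,0,0,0,255,0,0,0,0])

```text
t: 19.5
eef_pos: [0.5781, -0.0824, 0.0355]
tool_rot: [0.0, -0.023, 1.0, 0.0]
contact_force: [-0.6, -0.8, 0.3]
gripper_width: -0.0
grasp_force: 0.6
```

Call:
carry_out(targets=[255,0.3,0,0,0,255,0.2,0,0,0,255,0,0,0,0])

```text
t: 19.8
eef_pos: [0.5782, -0.0824, 0.0354]
tool_rot: [-0.0, -0.023, 1.0, 0.0]
contact_force: [-2.1, -1.0, 0.7]
gripper_width: 0.0
grasp_force: 1.4
```

Call:
carry_out(targets=[255,0.2,0,0,0,255,0.2,0,0,0,255,0,0,0,0])

```text
t: 20.1
eef_pos: [0.5783, -0.0825, 0.0354]
tool_rot: [-0.001, -0.023, 1.0, 0.0]
contact_force: [-5.8, -1.4, 2.3]
gripper_width: 0.001
grasp_force: 2.5
```

Call:
carry_out(targets=[255,0.2,0,0,0,255,0.2,0,0,0,255,0,0,0,0])

```text
t: 20.4
eef_pos: [0.5783, -0.0825, 0.0353]
tool_rot: [-0.001, -0.023, 1.0, 0.0]
contact_force: [-5.7, -0.8, 4.8]
gripper_width: 0.004
grasp_force: 3.0
```

The latch is on its stop at the predicted place. Retreating, then a check picture.

Call:
carry_out(targets=[255,-3,0,0,0,255,-9,0,0,0,255,-14,0,0,0,255,0,0,40,0,255,0,0,45,0,255,0,0,45,0,255,0,0,45,0,255,-5,40,0,0,255,-5,40,0,0,255,-5,40,0,0,255,-5,40,0,0,255,-5,40,0,0,255,-5,40,0,0,255,-5,40,0,0,255,0,0,0,0,255,0,0,0,0])

```text
t: 22.0
eef_pos: [0.518, 0.1988, 0.2105]
tool_rot: [0.0, -0.025, 1.0, 0.0]
contact_force: [-0.1, -1.0, -0.6]
gripper_width: 0.0
grasp_force: 0.0
```

Run:
```python
from station import bot, imaging
import cv2,numpy as np
f=np.mean([imaging.read_camera("top")["frame"].astype(float) for _ in range(4)],0)
f=np.clip(f*1.25,0,255).astype(np.uint8)
c=f[162:242,265:365]
cv2.imwrite("pics/top6.png",cv2.resize(c[:,:,::-1],None,fx=7.5,fy=7.5,interpolation=cv2.INTER_CUBIC))
print(bot.get_obs()["contact_force"],bot.get_obs()["eef_pos"])
```

```text
[-0.69041274 -0.10394927  1.07211572] [0.51871238 0.1959757  0.21054297]
```

View pics/top6.png

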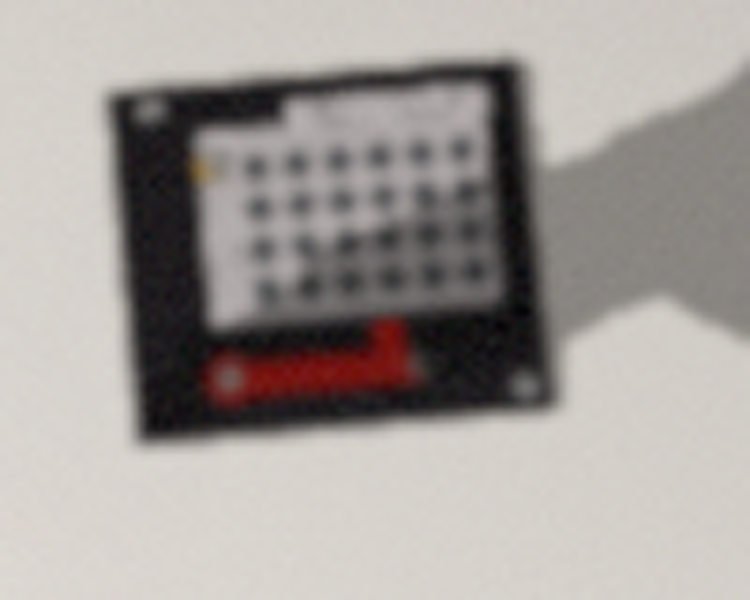

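The block is flush on the fence (the upper well row runs (257,166)–(460,150), parallel to the plate's edge). The slot is round the peg, and the latch lies shut along the near side, from its pin at (230,378) to its foot at (390,330).

```bash
python3 -c "
from station import bot
print(bot.hand_in())"
```

```text
the job is handed in; nothing more can be done
None
```

I turned the block on its peg until it sat flush on the fence, pressed it there at about 7 N, swung the latch onto its stop and drew the arm clear; the job is handed in, but no verdict came back.

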